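# Close the green food canister at the packing bench

### The arm

A 6-joint arm with a two-finger parallel gripper is mounted at the origin on the work surface. World frame = base frame: x ahead of the robot, y to its left, z up, the work surface at z = 0. Lengths are in m, angles in degrees, forces in N, time in s.
With the tool pointing down it reaches from about 0.25 to 0.725 m from the base axis. Payload 9.7 kg.
Tool frame: the origin (TCP) lies at the very end of the fingers, on their centre line; the grasp point (between the pads) lies 19 mm behind it; z points along the fingers, y is the direction in which the jaws open and shut (so a half turn about z gives the same grasp; the last joint's range is limited). The gripper opens to 85 mm and grips with 20 to 120 N. Pads are 22 mm wide; open, the fingers measure 114 mm over their backs; the gripper's body (76 mm by 85 mm) begins 54 mm behind the grasp point. The pads swing forward as they close: fully open they stand 13 mm farther back than shut.
Start: joints at [-65.088, 4.979, 10.078, 95.1, 0, 90], TCP at [0.232, -0.499, 0.231] pointing down, gripper open.
Joint ranges: [-179.16, 179.16], [-48.56, 103.87], [-65.8, 70.77], [-126.05, 130.52], [-82.76, 87.17], [-180, 180]. Speed limits (degrees/s): [127.2, 127.2, 147.25, 180, 180, 180].

### API

Orientations are given as [roll, pitch, yaw] about the fixed x, y, z axes, in that order (R = Rz(yaw) Ry(pitch) Rx(roll)).
In Python, from workcell import bot, camera, ticket gives the robot as it stands.
- The arm moves only by the shell command python3 -m jog 'ROWS' [FORCE]. ROWS is a JSON object of lists of equal length, an entry for each row: "turn": the turn, a rotation vector about the world's x, y, z each as a share of 8 degrees, from -1 to 1, a list of three; "delta_pos": the shift along the world's x, y, z each as a share of 50 mm, from -1 to 1, a list of three; "hand": the opening, from -1 (shut) to 1 (fully open). A call has exactly 10 rows; each row shifts and turns the commanded pose from where the row before left it; what a row does not reach is not made up. A row lasts 1/10 s, in which the tool goes at most 50 mm and 8.59 degrees, less where a joint would pass 70% of its speed; a pose out of reach is approached as far as the arm can. A call with a number of a shift or a turn outside -1 to 1 is refused whole. A call with a gripper value outside its range is refused whole. The fingers move at their own pace and stop on an object; FORCE is the grip in N (left out, the last holds). Time passes only in rows, so rows that do not move let the fingers close, or fill a call up. It gives the time, the measured TCP pose, the force and the opening at its end, in the units of the state.
- bot.get_obs(): the state, without advancing time (a new reading comes with each control period).
- camera(name): name is "side" or "top" or "wrist"; returns a dict with "frame" (400x640x3 uint8, red, green, blue), "range_z" (400x640 float32, m along the optical axis (not along the pixel's ray), 0 where there is no reading), "fx", "fy", "cx", "cy" (pixels), "extrinsics" (4x4, takes a point from world to camera coordinates); the wrist camera has in their place "mount" (4x4, takes a point from camera to tool coordinates, whose origin is the TCP and whose axes are the flange's). Camera axes: x right, y up, looking along -z (the intrinsics and any distortion apply to the point x, -y, -z); pixel columns grow to the right and rows downward; lengths in m; the calibration is good to about 2 mm. A picture is of the moment at which its call begins: read the wrist's pose just before it.
- ticket.job_done(): hands the job in, once; it reports no verdict.
The state is a dict: "time": time; "q": joint angles; "qd": joint speeds; "joint_efforts": joint torques, N m; "ee_pos": TCP position; "tcp_rot": TCP orientation; "wrist_force": force on the tool from outside, world axes, zero at the start; "torque": the same for the moment, N m; "opening": finger opening in m.
Only numpy, scipy, OpenCV 4.12 (cv2) and the standard library are available. Lean on these libraries where they do the work, as an engineer would, in place of code of your own. Each camera call takes 0.05 s, during which the arm holds its last target.

### The job

Close the open green canister with its own green parts: first set the loose green seal disk flat down inside the canister's mouth, then put the green screw ring over the neck with its handle bar crosswise to the two white marks on the canister, lower it fully down, and screw it clockwise (seen from above) until the bar lines up with the white marks. Let go, leaving disk and ring fully home and level.

Things in the scene. Friction and masses are not known exactly. Their poses are not given: they have to be found in the camera images.
- green_mouth (a point): Centre of the green canister's mouth at rim height, 125 mm above the bench. Canister fixed, upright: green body 140 mm wide, 92 mm high, white neck 68 mm wide on top. Bore 56 mm wide; the disk lies on a ledge 8 mm below the rim (white, black centre). z up; x runs through the two opposite white marks (stripes on shoulder and side). The same shape in orange is a bystander.
- green_disk_knob (a point): Grip point of the loose green seal disk, on its knob's axis, 30 mm above the underside (10 mm below the knob's top). Disk 48 mm wide, 5 mm thick, 60 g; knob: round upright post 14 mm wide, from 5 to 40 mm above the underside. Starts flat on the bench, z up. Fully home, this point is 22 mm above the rim. The same shape in orange is a bystander.
- green_ring_bar (a point): Centre of the handle bar of the loose green screw ring, 74 mm above the underside. Ring 104 mm wide, 28 mm high, 160 g, 40 mm hole on top; two posts carry the bar over it: 100 mm long along x, 16 mm wide (y), 24 mm high; open below between the posts, 84 mm apart. z up; same after a half turn. Starts standing on the bench, bar up. The same shape in orange is a bystander.
- green_home (a point): Where the bar's centre is when the ring is fully down, 50 mm above the rim; x along the marks line. The ring (5 mm play) drops over the neck's two lugs only with its bar 50 to 120 degrees anticlockwise, seen from above, of the marks line. It then turns freely clockwise under the lugs until the bar is in line (closed); a hard stop comes 8 degrees later. Anticlockwise it does not close.

How it is judged:
By the outcome, as a careful person would: the job done as asked, in the order asked, and still so for the second after the job is handed in, with the robot touching nothing.
It also fails if it takes over 56 s, if anything falls off the work surface, if the arm or the gripper's body presses on something with over 40 N, if the wrist force passes 120 N, or if a joint passes its speed limit or range.

## Working session

There is one attempt and no reset: what is moved stays moved. The work goes in short steps, Python scripts to look and compute and a shell command to move; the robot and the scene stay as the last step left them, time stands still between calls to the robot, and variables do not carry over. Pictures are saved under pics/ and viewed, and the job is handed in when it is done.

```bash
mkdir -p pics; ls
python3 - <<'E'
from workcell import bot,camera
import cv2,numpy as np
print(bot.get_obs())
for n in("top","side","wrist"):
    c=camera(n); cv2.imwrite(f"pics/{n}0.png",c["frame"][:,:,::-1]); np.savez(f"pics/{n}0.npz",**c)
    print(n,{k:v for k,v in c.items() if k not in("frame","range_z")})
E
```

```text
pics
{'time': 0.0, 'q': array([-6.50875952e+01,  5.01218724e+00,  1.00349690e+01,  9.51003379e+01,
       -2.51429866e-03,  9.00018264e+01]), 'qd': array([ 0.11259717, -0.00304224,  0.00956006,  0.03179376, -0.0315289 ,
       -0.01052634]), 'joint_efforts': array([-4.07109719e-04, -5.20382488e+01,  4.64813697e+01,  1.59503182e-02,
       -3.69319177e-04, -7.44090016e-06]), 'ee_pos': array([ 0.23156914, -0.49862001,  0.23057726]), 'tcp_rot': array([-1.79922444e+02,  2.51676859e-03,  2.49105818e+01]), 'wrist_force': array([ 0.19895347, -0.76902974, -0.28399913]), 'torque': array([-0.03133244,  0.01319962,  0.02625707]), 'opening': 0.08557685647494169}
top {'fx': 516.55778773958, 'fy': 516.55778773958, 'cx': 326.3225882699153, 'cy': 200.6294319155945, 'extrinsics': array([[-0.0239529 , -0.99956611,  0.01714192, -0.00648088],
       [ 0.99718603, -0.02267043,  0.07145676, -0.54087779],
       [-0.07103714,  0.01880528,  0.99729639, -1.08923837],
       [ 0.        ,  0.        ,  0.        ,  1.        ]])}
side {'fx': 422.9265533072895, 'fy': 422.9265533072895, 'cx': 324.9544944761149, 'cy': 194.78277226685088, 'extrinsics': array([[-0.96697691, -0.25484275,  0.00328974,  0.51883428],
       [ 0.12573352, -0.46577687,  0.87592408, -0.17985868],
       [-0.22169062,  0.84741199,  0.48243775, -0.88944039],
       [ 0.        ,  0.        ,  0.        ,  1.        ]])}
wrist {'fx': 341.3605523276895, 'fy': 341.3605523276895, 'cx': 317.18822823154267, 'cy': 200.19979609843836, 'mount': array([[-8.27883082e-05,  9.52463704e-01,  3.04652074e-01,
         7.83016328e-02],
       [ 9.99999685e-01,  3.19394796e-04, -7.26808341e-04,
         2.85710931e-04],
       [-7.89562851e-04,  3.04651918e-01, -9.52463430e-01,
        -1.43128546e-01],
       [ 0.00000000e+00,  0.00000000e+00,  0.00000000e+00,
         1.00000000e+00]])}
```

View pics/top0.png

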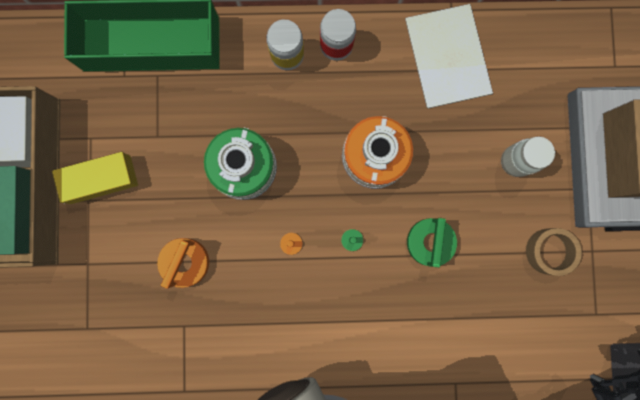

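View pics/side0.png

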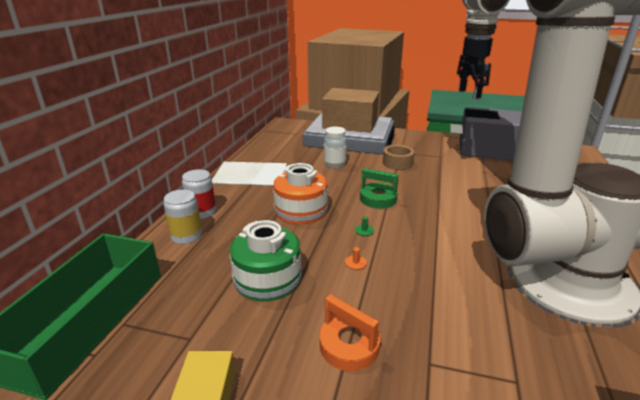

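View pics/wrist0.png

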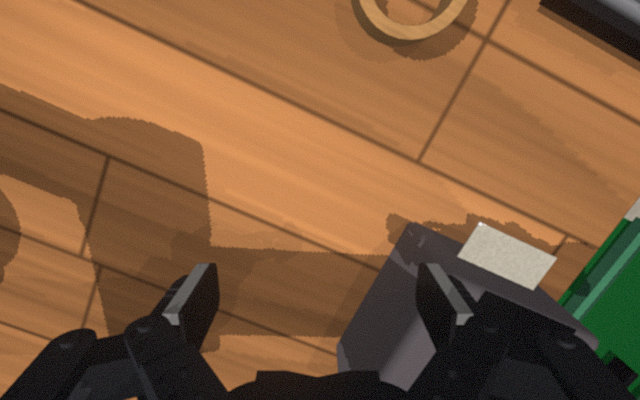

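```bash
cat > h.py <<'E'
import numpy as np,cv2
def cloud(c,Tw=None):
    E=c["extrinsics"] if Tw is None else None
    z=c["range_z"];h,w=z.shape
    v,u=np.mgrid[0:h,0:w]
    p=np.stack([(u-c["cx"])/c["fx"]*z,-(v-c["cy"])/c["fy"]*z,-z,np.ones_like(z)],-1)
    M=np.linalg.inv(E) if Tw is None else Tw
    return (p@M.T)[...,:3]
def ray(c,u,v,zp,M=None):
    M=np.linalg.inv(c["extrinsics"]) if M is None else M
    u=np.asarray(u,float);v=np.asarray(v,float)
    d=np.stack([(u-c["cx"])/c["fx"],-(v-c["cy"])/c["fy"],-np.ones_like(u)],-1)@M[:3,:3].T
    o=M[:3,3]
    return o+d*((zp-o[2])/d[...,2])[...,None]
def wristM(c,o):
    from scipy.spatial.transform import Rotation as R
    T=np.eye(4);T[:3,:3]=R.from_euler('xyz',o["tcp_rot"],degrees=True).as_matrix();T[:3,3]=o["ee_pos"]
    return T@c["mount"]
def green(f):
    h=cv2.cvtColor(f,cv2.COLOR_RGB2HSV);return ((h[...,0]>45)&(h[...,0]<85)&(h[...,1]>120)&(h[...,2]>40))
E
python3 - <<'E'
from h import *
for n in("top","side"):
    c=dict(np.load(f"pics/{n}0.npz"));f=c["frame"];P=cloud(c);g=green(f)
    _,l,s,ce=cv2.connectedComponentsWithStats(g.astype(np.uint8))
    for i in range(1,len(s)):
        if s[i,4]>60:
            m=(l==i)&(c["range_z"]>0);q=P[m]
            if not len(q): continue
            print(n,s[i],ce[i].round(1),q.mean(0).round(3),"z",np.percentile(q[:,2],[2,50,98]).round(3))
    if n=="top": big=cv2.resize(f[90:290,190:470],None,fx=2.8,fy=2.8,interpolation=cv2.INTER_CUBIC);cv2.imwrite("pics/crop.png",big[...,::-1])
E
```

```text
top [   65     0   154    71 10395] [141.1  34.3] [0.907 0.37  0.035] z [0.002 0.024 0.091]
top [ 205  129   68   67 2064] [239.7 163.4] [0.614 0.155 0.091] z [0.086 0.091 0.095]
top [ 408  219   49   48 1639] [432.1 242. ] [ 0.447 -0.238  0.043] z [0.024 0.029 0.088]
top [342 230  20  20 325] [351.9 239.7] [ 0.456 -0.072  0.008] z [0.001 0.005 0.041]
side [428 118  34  15 293] [440.9 124.4] [ 0.284 -1.098 -0.057] z [-0.087 -0.057 -0.027]
side [ 361  169   37   39 1017] [378.5 189.4] [ 0.444 -0.226  0.038] z [0.004 0.028 0.086]
side [356 217  17  19 176] [364.1 228.2] [ 0.454 -0.065  0.012] z [0.004 0.006 0.04 ]
side [ 231  229   68   44 1530] [263.6 255.3] [0.608 0.195 0.089] z [0.075 0.092 0.094]
side [    0   234   161   166 14726] [ 71.7 312.4] [0.894 0.375 0.048] z [0.006 0.048 0.091]
side [238 278  58  14 109] [267.1 287.6] [0.595 0.218 0.029] z [0.026 0.029 0.033]
side [246 292  44   9  69] [267.  297.9] [0.596 0.221 0.006] z [0.003 0.006 0.009]
```

View pics/crop.png

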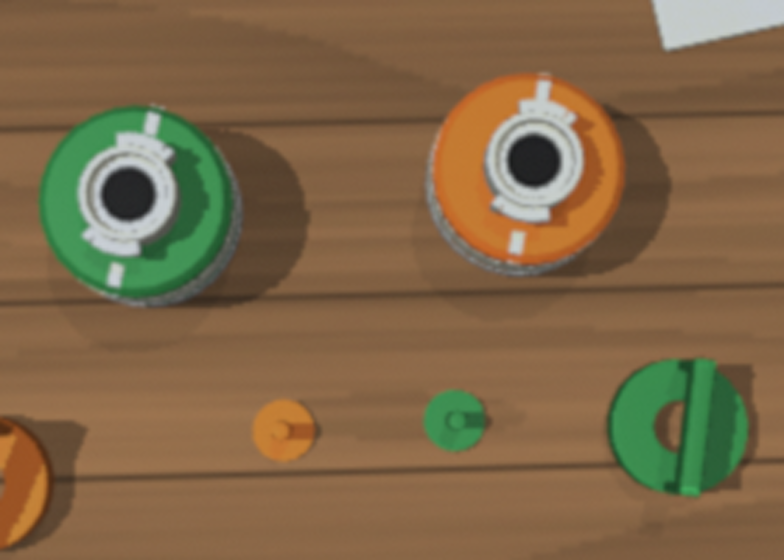

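Run:
```python
from h import *
def rect(q): 
    r=cv2.minAreaRect(q[:,:2].astype(np.float32)*1000);b=cv2.boxPoints(r);e=[b[1]-b[0],b[2]-b[1]];e=max(e,key=np.linalg.norm)
    return np.round(r[0],1),np.round(r[1],1),round(np.degrees(np.arctan2(e[1],e[0]))%180,1)
def circ(q):
    (x,y),r=cv2.minEnclosingCircle(q[:,:2].astype(np.float32)*1000);return round(x,1),round(y,1),round(2*r,1)
for n in("top","side"):
    c=dict(np.load(f"pics/{n}0.npz"));f=c["frame"];P=cloud(c);h=cv2.cvtColor(f,cv2.COLOR_RGB2HSV);g=green(f)
    v,u=np.mgrid[0:400,0:640]
    d=lambda x,y,r:np.hypot(P[...,0]-x,P[...,1]-y)<r
    m=d(.455,-.07,.04)&g
    k=m&(P[...,2]>.033);print(n,"knob",P[k].mean(0).round(4),k.sum(),"disk",circ(P[m&(P[...,2]<.012)]))
    if n=="top":
        q=ray(c,u[m&(P[...,2]<.012)],v[m&(P[...,2]<.012)],.005);print(" disk ray",circ(q))
    m=d(.447,-.235,.07)&g
    k=m&(P[...,2]>.075);print(n,"bar",rect(P[k]),P[k].mean(0).round(4),"top z",np.percentile(P[k][:,2],90))
    k2=m&(P[...,2]<.035);print(" ring",circ(P[k2]))
    if n=="top":
        print(" bar ray",rect(ray(c,u[k],v[k],.086))," ring ray",circ(ray(c,u[k2],v[k2],.028)))
    wh=(h[...,1]<70)&(h[...,2]>120)
    m=d(.61,.165,.085)
    k=m&wh&(P[...,2]>.119)&(P[...,2]<.132);print(n,"rim",circ(P[k]),P[k].mean(0).round(4),k.sum())
    if n=="top":print(" rim ray",circ(ray(c,u[k],v[k],.125)))
    bl=m&(h[...,2]<60)&~g; 
    if n=="top": print(" black",P[bl].mean(0).round(4),circ(P[bl]), bl.sum(), np.percentile(P[bl][:,2],[5,50,95]))
    k=m&wh&(P[...,2]>.085)&(P[...,2]<.098)&~d(.61,.165,.046)
    _,l,s,ce=cv2.connectedComponentsWithStats(k.astype(np.uint8))
    for i in range(1,len(s)):
        if s[i,4]>5: print("  stripe",s[i],P[l==i].mean(0).round(4),ray(c,*ce[i],.092).round(4))
    k=m&g&(P[...,2]>.085)&(P[...,2]<.1)
    print("  shoulder",circ(P[k]),circ(ray(c,u[k],v[k],.092)))
```

```text
top knob [ 0.4559 -0.0725  0.0388] 34 disk (455.6, -72.8, 44.2)
 disk ray (455.6, -72.8, 44.3)
top bar (array([ 446.5, -242. ]), array([16.8, 95.7]), np.float32(171.1)) [ 0.4465 -0.2411  0.085 ] top z 0.08797217933736441
 ring (446.8, -241.8, 102.8)
 bar ray (array([ 446.7, -240.6]), array([18.4, 95.8]), np.float32(170.8))  ring ray (446.5, -240.9, 103.6)
top rim (620.0, 159.1, 86.0) [0.619  0.1586 0.123 ] 479
 rim ray (619.2, 158.3, 85.5)
 black [0.6158 0.157  0.1103] (594.4, 139.7, 98.8) 258 [0.00134329 0.11715907 0.11969042]
  stripe [239 130   8   9  45] [0.6742 0.146  0.0928] [0.6743 0.1461 0.092 ]
  stripe [230 137   3   6   6] [0.6635 0.1716 0.0912] [0.6633 0.1715 0.092 ]
  stripe [228 188   6   5  24] [0.561  0.174  0.0927] [0.561  0.1741 0.092 ]
  shoulder (619.1, 158.4, 137.1) (618.6, 157.6, 136.8)
side knob [ 0.4545 -0.0662  0.038 ] 15 disk (452.1, -67.9, 50.2)
side bar (array([ 446.2, -235. ]), array([14.2, 95.2]), np.float32(171.3)) [ 0.4452 -0.2337  0.0819] top z 0.08654004252865523
 ring (446.6, -240.4, 110.4)
side rim (621.0, 161.8, 87.8) [0.6168 0.1644 0.1231] 428
  stripe [238 233   9   5  33] [0.6736 0.1478 0.0938] [0.6749 0.1455 0.092 ]
  stripe [288 249   5   5  18] [0.5602 0.1761 0.0936] [0.561 0.174 0.092]
  shoulder (614.9, 168.3, 137.6) (614.7, 169.5, 138.4)
```

```bash
python3 -m jog '{"delta_pos":[[0.45,0.85,0],[0.45,0.85,0],[0.45,0.85,-0.2],[0.45,0.85,-0.2],[0.45,0.85,-0.3],[0.45,0.85,-0.3],[0.45,0.85,-0.4],[0.45,0.85,-0.4],[0.45,0.85,-0.4],[0.44,0.85,0]],"turn":[[0,0,0],[0,0,0],[0,0,0],[0,0,0],[0,0,0],[0,0,0],[0,0,0],[0,0,0],[0,0,0],[0,0,0]],"hand":[1,1,1,1,1,1,1,1,1,1]}' 40
python3 - <<'E'
from workcell import bot,camera
from h import *
o=bot.get_obs();c=camera("wrist");f=c["frame"];cv2.imwrite("pics/w1.png",f[...,::-1])
M=wristM(c,o);print(o["time"],o["q"].round(1),o["ee_pos"].round(4),o["tcp_rot"].round(2))
P=cloud(c,M);g=green(f);
m=g&(np.hypot(P[...,0]-.456,P[...,1]+.0725)<.05)
k=m&(P[...,2]>.034);print("knob",P[k].mean(0).round(4),k.sum())
v,u=np.nonzero(k);r=ray(c,u,v,.040,M);print(cv2.minEnclosingCircle((r[:,:2]*1000).astype(np.float32)))
v,u=np.nonzero(m&(P[...,2]<.012));r=ray(c,u,v,.005,M);print(cv2.minEnclosingCircle((r[:,:2]*1000).astype(np.float32)))
E
```

```text
time: 1.15
ee_pos: [0.4523, -0.0775, 0.1213]
tcp_rot: [-179.9, 0.2, 24.9]
wrist_force: [0.8, -0.9, 0.2]
opening: 0.0854
1.15 [ -9.7  -8.1 -14.9  83.4  -0.  145.4] [ 0.4523 -0.0775  0.1213] [-1.7989e+02  1.7000e-01  2.4910e+01]
knob [ 0.4565 -0.0726  0.0401] 317
((456.6639404296875, -72.63575744628906), 7.65479040145874)
((455.750244140625, -72.82891845703125), 23.73294448852539)
```

View pics/w1.png

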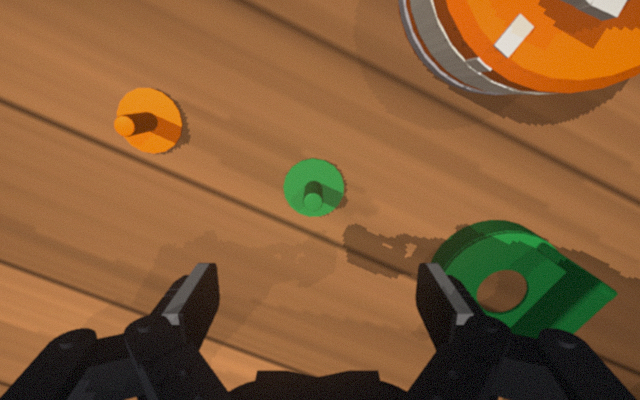

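```bash
python3 -m jog '{"delta_pos":[[0,0,0],[0,0,-0.3],[0,0,-0.6],[0,0,-0.5],[0,0,-0.3],[0,0,-0.2],[0,0,0],[0,0,0],[0,0,0],[0,0,0]],"turn":[[0,0,0],[0,0,0],[0,0,0],[0,0,0],[0,0,0],[0,0,0],[0,0,0],[0,0,0],[0,0,0],[0,0,0]],"hand":[1,1,1,1,1,1,1,1,1,1]}'
```

```text
time: 2.2
ee_pos: [0.4537, -0.0797, 0.0297]
tcp_rot: [180.0, -0.1, 24.9]
wrist_force: [-0.1, 0.8, -0.7]
opening: 0.0854
```

Run:
```python
from workcell import bot,camera
from h import *
for i in range(3):
    o=bot.get_obs();c=camera("wrist");print(o["ee_pos"].round(5),o["q"].round(3),o["tcp_rot"].round(2))
o=bot.get_obs()
f=c["frame"];cv2.imwrite("pics/w2.png",f[...,::-1]);M=wristM(c,o)
P=cloud(c,M);g=green(f);m=g&(np.hypot(P[...,0]-.456,P[...,1]+.0725)<.05)
k=m&(P[...,2]>.034);print("knob",P[k].mean(0).round(4),k.sum())
```

```text
[ 0.45365 -0.07973  0.02972] [ -9.968  -6.336 -23.489  72.767   0.    145.127] [ 1.7995e+02 -7.0000e-02  2.4910e+01]
[ 0.4536  -0.07967  0.02961] [ -9.962  -6.331 -23.497  72.764   0.    145.129] [ 1.7996e+02 -6.0000e-02  2.4910e+01]
[ 0.45351 -0.07959  0.02948] [-9.95500e+00 -6.32700e+00 -2.35080e+01  7.27620e+01  1.00000e-03
  1.45129e+02] [ 1.7997e+02 -5.0000e-02  2.4920e+01]
knob [ 0.4571 -0.0721  0.0396] 830
```

View pics/w2.png

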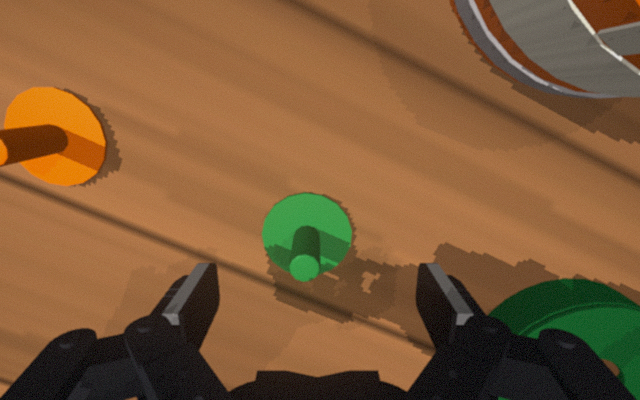

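```bash
python3 -m jog '{"delta_pos":[[0.03,0.07,0],[0.03,0.07,0],[0,0,-0.12],[0,0,-0.12],[0,0,-0.12],[0,0,0],[0,0,0],[0,0,0],[0,0,0],[0,0,0]],"turn":[[0,0,0],[0,0,0],[0,0,0],[0,0,0],[0,0,0],[0,0,0],[0,0,0],[0,0,0],[0,0,0],[0,0,0]],"hand":[1,1,1,1,1,1,1,1,1,1]}'
```

```text
time: 3.35
ee_pos: [0.4563, -0.0726, 0.0111]
tcp_rot: [180.0, -0.0, 24.9]
wrist_force: [-1.0, 0.3, 0.2]
opening: 0.0849
```

```bash
python3 -m jog '{"delta_pos":[[0,0,0],[0,0,0],[0,0,0],[0,0,0],[0,0,0],[0,0,0],[0,0,0],[0,0,0],[0,0,0],[0,0,0]],"turn":[[0,0,0],[0,0,0],[0,0,0],[0,0,0],[0,0,0],[0,0,0],[0,0,0],[0,0,0],[0,0,0],[0,0,0]],"hand":[-1,-1,-1,-1,-1,-1,-1,-1,-1,-1]}' 40; python3 -c "
from workcell import bot;o=bot.get_obs();print(o['opening'],o['ee_pos'])"
```

```text
time: 4.35
ee_pos: [0.4563, -0.0726, 0.011]
tcp_rot: [180.0, -0.0, 24.9]
wrist_force: [-1.0, -0.9, 1.5]
opening: 0.0127
0.012667828814862676 [ 0.45625923 -0.07257197  0.01102806]
```

```bash
python3 -m jog '{"delta_pos":[[0,0,0.3],[0,0,0.7],[0.1,0.2,0.7],[0.4,0.55,0.6],[0.4,0.6,0.5],[0.4,0.6,0.4],[0.4,0.6,0.3],[0.3,0.5,0.2],[0.2,0.3,0],[0,0,0]],"turn":[[0,0,0],[0,0,0],[0,0,0.5],[0,0,0.8],[0,0,0.8],[0,0,0.8],[0,0,0.8],[0,0,0.7],[0,0,0.3],[0,0,0]],"hand":[-1,-1,-1,-1,-1,-1,-1,-1,-1,-1]}'
cat > look.py <<'E'
import sys
from workcell import bot,camera
from h import *
o=bot.get_obs();c=camera("wrist");f=c["frame"];cv2.imwrite(f"pics/{sys.argv[1]}.png",f[...,::-1])
M=wristM(c,o);np.savez(f"pics/{sys.argv[1]}.npz",M=M,**c)
print(o["time"],o["q"].round(1),o["ee_pos"].round(4),o["tcp_rot"].round(2),o["opening"])
E
python3 look.py w3
```

```text
time: 5.35
ee_pos: [0.5669, 0.0968, 0.1951]
tcp_rot: [-180.0, 0.0, 62.7]
wrist_force: [-1.4, -0.4, -0.8]
opening: 0.0124
5.35 [  9.7   7.9   9.2  91.4   0.  127. ] [0.5669 0.0968 0.1951] [-1.7995e+02  1.0000e-02  6.2690e+01] 0.012449085157865724
```

View pics/w3.png

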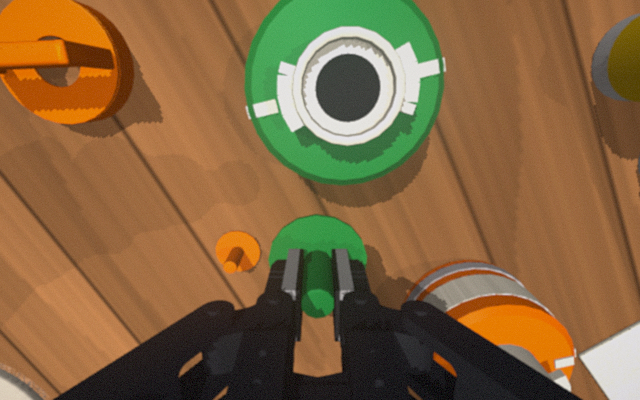

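```bash
cat > mouth.py <<'E'
import sys
from h import *
from scipy.optimize import least_squares
c=dict(np.load(f"pics/{sys.argv[1]}.npz"));M=c["M"];f=c["frame"];P=cloud(c,M)
h=cv2.cvtColor(f,cv2.COLOR_RGB2HSV);wh=(h[...,1]<70)&(h[...,2]>110)
d=np.hypot(P[...,0]-.619,P[...,1]-.158)
k=wh&(d<.05);print("z hist",np.histogram(P[k][:,2],bins=np.arange(.085,.135,.004)))
k=wh&(d<.042)&(P[...,2]>.121)
v,u=np.nonzero(k);r=ray(c,u,v,.125,M)[:,:2]
# ring: outer boundary fit per angle
c0=r.mean(0)
for it in range(5):
    a=np.arctan2(*(r-c0).T[::-1]);R=np.hypot(*(r-c0).T);b=np.round(a/np.radians(10)).astype(int)
    o=np.array([r[b==i][np.argmax(R[b==i])] for i in np.unique(b)]);n=np.array([r[b==i][np.argmin(R[b==i])] for i in np.unique(b)])
    fi=lambda q:least_squares(lambda p:np.hypot(*(q-p[:2]).T)-p[2],[*c0,.03],loss="soft_l1",f_scale=.001).x
    fo,fn=fi(o),fi(n);c0=fn[:2]
print("outer",fo.round(4),"inner",fn.round(4))
k=wh&(d<.071)&(d>.047)&(abs(P[...,2]-.092)<.006)
_,l,s,ce=cv2.connectedComponentsWithStats(k.astype(np.uint8))
S=[ray(c,*ce[i],.092,M) for i in range(1,len(s)) if s[i,4]>25]
for i in range(1,len(s)):
    if s[i,4]>25:print("stripe",s[i],ray(c,*ce[i],.092,M).round(4))
if len(S)==2: e=S[0]-S[1];print("marks deg",np.degrees(np.arctan2(e[1],e[0])).round(1))
E
python3 mouth.py w3
```

```text
z hist (array([   0,  181,  134,    0,    2,    1,    0,  603, 4461, 1779, 2243,
          0]), array([0.085, 0.089, 0.093, 0.097, 0.101, 0.105, 0.109, 0.113, 0.117,
       0.121, 0.125, 0.129, 0.133]))
outer [0.618  0.1527 0.0397] inner [0.6199 0.1584 0.0268]
stripe [418  59  22  20 318] [0.6766 0.1445 0.092 ]
stripe [252  99  26  19 348] [0.5654 0.1725 0.092 ]
marks deg -14.2
```

```bash
python3 -m jog '{"delta_pos":[[0.13,0.15,0],[0.2,0.24,0],[0.2,0.24,0],[0.2,0.24,0],[0.2,0.24,0],[0.13,0.12,0],[0,0,-0.3],[0,0,0],[0,0,0],[0,0,0]],"turn":[[0,0,0.5],[0,0,0.7],[0,0,0.7],[0,0,0.7],[0,0,0.7],[0,0,0.5],[0,0,0],[0,0,0],[0,0,0],[0,0,0]],"hand":[-1,-1,-1,-1,-1,-1,-1,-1,-1,-1]}'
python3 look.py w4; python3 mouth.py w4
```

```text
time: 6.4
ee_pos: [0.619, 0.1559, 0.1817]
tcp_rot: [180.0, -0.0, 92.8]
wrist_force: [-0.3, 0.8, -0.1]
opening: 0.0124
6.4 [ 14.1  16.6  18.   91.3  -0.  101.3] [0.619  0.1559 0.1817] [179.97  -0.    92.85] 0.012431670547526849
z hist (array([   0,   84,  139,   87,   99,   94,  108,  361, 2638, 1150, 1300,
          0]), array([0.085, 0.089, 0.093, 0.097, 0.101, 0.105, 0.109, 0.113, 0.117,
       0.121, 0.125, 0.129, 0.133]))
outer [0.618  0.1534 0.0399] inner [0.6205 0.1584 0.0279]
stripe [229 170  26  19 328] [0.5653 0.1721 0.092 ]
stripe [385 215  21  18 242] [0.6768 0.1441 0.092 ]
marks deg 165.9
```

View pics/w4.png

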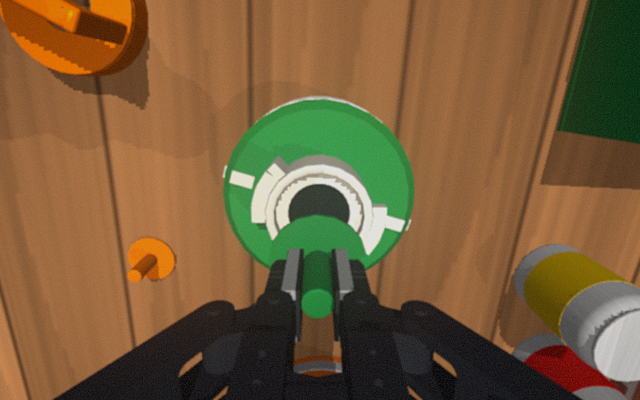

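```bash
python3 - <<'E'
from h import *
c=dict(np.load("pics/w4.npz"));M=c["M"];f=c["frame"];P=cloud(c,M);g=green(f)
k=g&(P[...,2]>.13)&(np.hypot(P[...,0]-.619,P[...,1]-.156)<.05)
print(np.percentile(P[k][:,2],[2,50,98]))
t=k&(P[...,2]>.206);v,u=np.nonzero(t);print(len(u));print(cv2.minEnclosingCircle((P[t][:,:2]*1000).astype(np.float32)))
b=k&(P[...,2]<.185);print(cv2.minEnclosingCircle((P[b][:,:2]*1000).astype(np.float32)),P[b][:,2].mean(), P[b].min(0),P[b].max(0))
E
python3 -m jog '{"delta_pos":[[0.025,0.05,0],[0,0,-0.2],[0,0,-0.2],[0,0,-0.2],[0,0,0],[0,0,0],[0,0,0],[0,0,0],[0,0,0],[0,0,0]],"turn":[[0,0,0],[0,0,0],[0,0,0],[0,0,0],[0,0,0],[0,0,0],[0,0,0],[0,0,0],[0,0,0],[0,0,0]],"hand":[-1,-1,-1,-1,-1,-1,-1,-1,-1,-1]}'
```

```text
[0.17506987 0.1767141  0.21180111]
978
((618.4174194335938, 154.97976684570312), 8.042028427124023)
((619.5654907226562, 155.49728393554688), 23.78509521484375) 0.17646357110926528 [0.59596506 0.14965796 0.17400256] [0.64332956 0.17895563 0.18494782]
time: 7.45
ee_pos: [0.6205, 0.1589, 0.1512]
tcp_rot: [180.0, -0.0, 92.9]
wrist_force: [0.3, -0.1, -0.7]
opening: 0.0127
```

```bash
python3 -m jog '{"delta_pos":[[0,0,-0.06],[0,0,-0.06],[0,0,-0.06],[0,0,-0.06],[0,0,-0.06],[0,0,-0.05],[0,0,-0.05],[0,0,-0.03],[0,0,0],[0,0,0]],"turn":[[0,0,0],[0,0,0],[0,0,0],[0,0,0],[0,0,0],[0,0,0],[0,0,0],[0,0,0],[0,0,0],[0,0,0]],"hand":[-1,-1,-1,-1,-1,-1,-1,-1,-1,-1]}'
```

```text
time: 8.45
ee_pos: [0.6204, 0.159, 0.1295]
tcp_rot: [180.0, -0.0, 92.9]
wrist_force: [0.0, 0.2, -0.3]
opening: 0.0127
```

```bash
python3 -m jog '{"delta_pos":[[0,0,-0.02],[0,0,-0.01],[0,0,0],[0,0,0],[0,0,0],[0,0,0],[0,0,0],[0,0,0],[0,0,0],[0,0,0]],"turn":[[0,0,0],[0,0,0],[0,0,0],[0,0,0],[0,0,0],[0,0,0],[0,0,0],[0,0,0],[0,0,0],[0,0,0]],"hand":[-1,-1,-1,-1,-0.55,-0.5,-0.4,-0.3,-0.2,-0.1]}'; python3 look.py w5
```

```text
time: 9.45
ee_pos: [0.6204, 0.159, 0.1279]
tcp_rot: [-180.0, 0.0, 92.9]
wrist_force: [-0.3, 0.0, -0.5]
opening: 0.0383
9.45 [ 14.4  16.7  12.1  85.4  -0.  101.5] [0.6204 0.159  0.1279] [-180.      0.     92.91] 0.038302766700496746
```

View pics/w5.png

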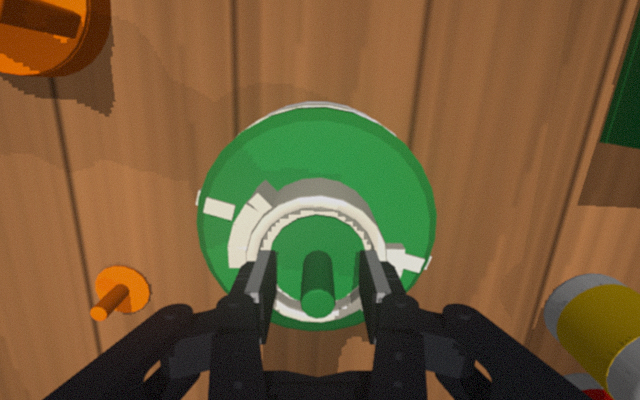

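```bash
python3 -m jog '{"delta_pos":[[0,0,0.2],[0,0,0.6],[0,0,0.6],[0,0,0.5],[-0.2,-0.3,0.3],[-0.2,-0.5,0],[-0.3,-0.6,0],[-0.3,-0.6,0],[-0.2,-0.6,0],[-0.2,-0.5,0]],"turn":[[0,0,0],[0,0,0],[0,0,0],[0,0,0.5],[0,0,0.8],[0,0,0.8],[0,0,0.8],[0,0,0.8],[0,0,0.8],[0,0,0.8]],"hand":[0,0.2,0.5,1,1,1,1,1,1,1]}'; python3 look.py w6
python3 - <<'E'
from workcell import camera
from h import *
c=camera("top");f=c["frame"];np.savez("pics/top1.npz",**c);cv2.imwrite("pics/t1.png",cv2.resize(f[110:210,180:300],None,fx=5,fy=5,interpolation=cv2.INTER_CUBIC)[...,::-1])
P=cloud(c);g=green(f);d=np.hypot(P[...,0]-.62,P[...,1]-.158)
k=g&(d<.03)&(P[...,2]>.14);print("knob",P[k].mean(0).round(4),P[k].max(0),k.sum())
k=g&(d<.03)&(P[...,2]<.135);q=P[k];A=np.c_[q[:,:2]-q[:,:2].mean(0),np.ones(len(q))];print("disk",q.mean(0).round(4),np.linalg.lstsq(A,q[:,2],rcond=None)[0].round(4),len(q))
E
```

```text
time: 10.5
ee_pos: [0.5498, 0.0026, 0.239]
tcp_rot: [180.0, 0.1, 135.6]
wrist_force: [0.8, 0.0, 1.0]
opening: 0.0856
10.5 [ 0.3  5.1 11.  95.9 -0.  44.7] [0.5498 0.0026 0.239 ] [1.7996e+02 5.0000e-02 1.3556e+02] 0.08558721848094764
knob [0.6197 0.1572 0.1543] [0.62709841 0.16542708 0.16026217] 54
disk [0.6194 0.1579 0.1217] [ 0.0116 -0.0046  0.1217] 322
```

View pics/t1.png

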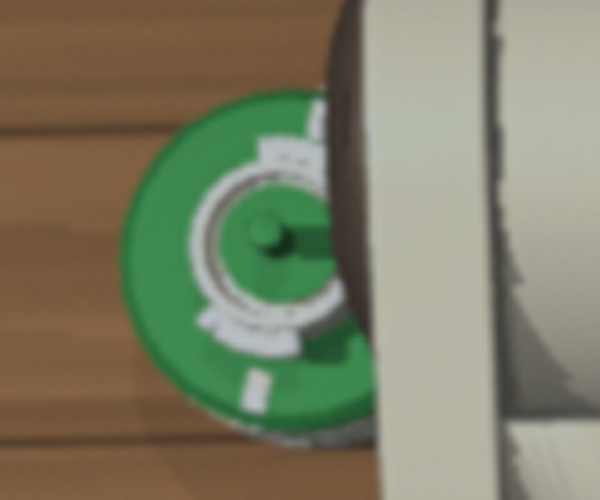

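View pics/w6.png

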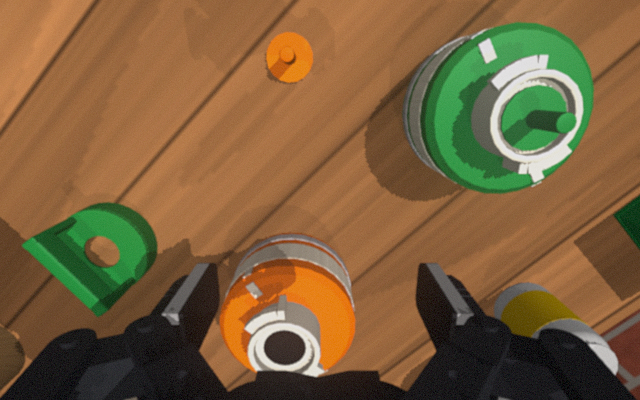

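```bash
python3 -m jog '{"delta_pos":[[-0.2,-0.5,0],[-0.25,-0.6,0],[-0.25,-0.6,0],[-0.25,-0.6,0],[-0.25,-0.6,-0.2],[-0.25,-0.6,-0.3],[-0.25,-0.6,-0.4],[-0.2,-0.5,-0.4],[-0.15,-0.3,-0.4],[0,0,0]],"turn":[[0,0,0.4],[0,0,0.6],[0,0,0.6],[0,0,0.6],[0,0,0.6],[0,0,0.6],[0,0,0.6],[0,0,0.4],[0,0,0],[0,0,0]],"hand":[1,1,1,1,1,1,1,1,1,1]}'; python3 look.py w7
cat > ring.py <<'E'
import sys
from h import *
c=dict(np.load(f"pics/{sys.argv[1]}.npz"));M=c["M"];f=c["frame"];P=cloud(c,M);g=green(f)
m=g&(np.hypot(P[...,0]-.447,P[...,1]+.241)<.07)
k=m&(P[...,2]>.081);v,u=np.nonzero(k);
for nm,q in(("ray",ray(c,u,v,.086,M)[:,:2]),("pts",P[k][:,:2])):
    r=cv2.minAreaRect((q*1000).astype(np.float32));b=cv2.boxPoints(r);e=max([b[1]-b[0],b[2]-b[1]],key=np.linalg.norm);print("bar",nm,np.round(r[0],1),np.round(r[1],1),np.degrees(np.arctan2(e[1],e[0])).round(1)%180)
print(np.percentile(P[k][:,2],[5,50,95]))
k=m&(abs(P[...,2]-.028)<.004);v,u=np.nonzero(k);print("ring",cv2.minEnclosingCircle((ray(c,u,v,.028,M)[:,:2]*1000).astype(np.float32)))
E
python3 ring.py w7
```

```text
time: 11.6
ee_pos: [0.4466, -0.2416, 0.1509]
tcp_rot: [179.9, -0.2, 170.3]
wrist_force: [-0.2, -0.1, 0.2]
opening: 0.0853
11.6 [-28.4  -1.5  -5.4  86.2  -0.  -18.7] [ 0.4466 -0.2416  0.1509] [179.94  -0.18 170.31] 0.08530815222221667
bar ray [ 446.  -242.5] [15.5 99.2] 170.8
bar pts [ 446.5 -242.5] [15.8 99.3] 170.9
[0.08477176 0.08645506 0.08757902]
ring ((446.60809326171875, -242.48776245117188), 51.6007080078125)
```

View pics/w7.png

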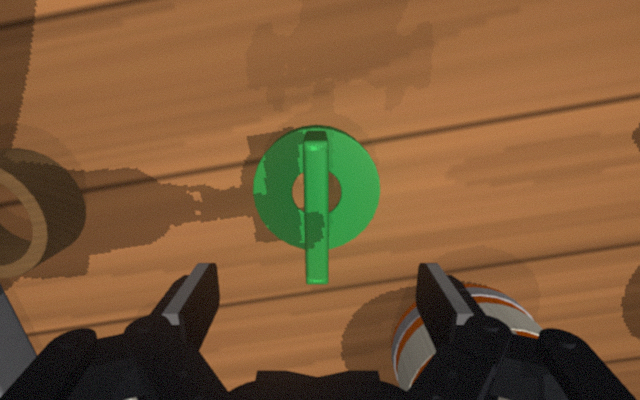

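```bash
python3 -m jog '{"delta_pos":[[0,-0.016,-0.2],[0,0,-0.4],[0,0,-0.4],[0,0,-0.4],[0,0,-0.28],[0,0,-0.16],[0,0,0],[0,0,0],[0,0,0],[0,0,0]],"turn":[[0,0,0.06],[0,0,0],[0,0,0],[0,0,0],[0,0,0],[0,0,0],[0,0,0],[0,0,0],[0,0,0],[0,0,0]],"hand":[1,1,1,1,1,1,1,1,1,1]}' 60
```

```text
time: 12.65
ee_pos: [0.4483, -0.2421, 0.0617]
tcp_rot: [-180.0, 0.1, 171.0]
wrist_force: [0.4, 0.2, -0.5]
opening: 0.0852
```

```bash
python3 -m jog '{"delta_pos":[[0,0,0],[0,0,0],[0,0,0],[0,0,0],[0,0,0],[0,0,0],[0,0,0],[0,0,0],[0,0,0],[0,0,0]],"turn":[[0,0,0],[0,0,0],[0,0,0],[0,0,0],[0,0,0],[0,0,0],[0,0,0],[0,0,0],[0,0,0],[0,0,0]],"hand":[-1,-1,-1,-1,-1,-1,-1,-1,-1,-1]}' 60; python3 look.py w8
```

```text
time: 13.65
ee_pos: [0.4479, -0.2419, 0.0609]
tcp_rot: [-180.0, 0.0, 171.0]
wrist_force: [-0.4, -2.1, -0.4]
opening: 0.0152
13.65 [-28.4  -0.4 -14.4  76.1  -0.  -19.4] [ 0.4479 -0.2419  0.0609] [-179.99    0.    170.99] 0.015181528359240729
```

```bash
python3 -m jog '{"delta_pos":[[0,0,0.3],[0,0,0.7],[0,0,0.8],[0,0,0.8],[0.1,0.2,0.7],[0.2,0.4,0.5],[0.25,0.55,0],[0.25,0.6,0],[0.25,0.6,0],[0.25,0.6,0]],"turn":[[0,0,0],[0,0,0],[0,0,0],[0,0,0],[0,0,0.2],[0,0,0.5],[0,0,0.6],[0,0,0.7],[0,0,0.7],[0,0,0.7]],"hand":[-1,-1,-1,-1,-1,-1,-1,-1,-1,-1]}'; python3 look.py w9
```

```text
time: 14.7
ee_pos: [0.5131, -0.093, 0.252]
tcp_rot: [-180.0, 0.0, -161.6]
wrist_force: [0.4, -0.2, -1.7]
opening: 0.0147
14.7 [-10.3   1.5   8.8  97.2   0.  -28.7] [ 0.5131 -0.093   0.252 ] [-1.7999e+02  4.0000e-02 -1.6158e+02] 0.014734080825525308
```

View pics/w9.png

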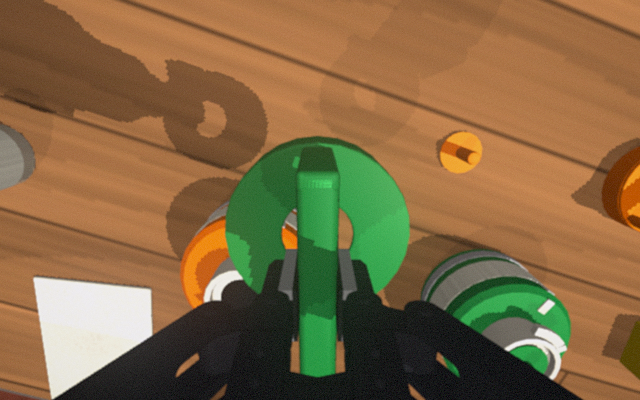

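```bash
cat > held.py <<'E'
import sys
from h import *
c=dict(np.load(f"pics/{sys.argv[1]}.npz"));f=c["frame"];P=cloud(c,c["mount"]);g=green(f)
zt=.0609-.028
m=g&(abs(P[...,2]-zt)<.004)&(np.hypot(P[...,0],P[...,1])<.07)
v,u=np.nonzero(m);r=ray(c,u,v,zt,c["mount"])[:,:2]
print("ring centre in tool mm",cv2.minEnclosingCircle((r*1000).astype(np.float32)),len(u))
q=P[m];A=np.c_[q[:,:2],np.ones(len(q))];print("plane",np.linalg.lstsq(A,q[:,2],rcond=None)[0].round(4))
k=g&(P[...,2]<-.02)&(np.hypot(P[...,0],P[...,1])<.07);q=P[k];print("bar ext x",q.min(0),q.max(0))
E
python3 held.py w9
python3 -m jog '{"delta_pos":[[0.2,0.5,0],[0.25,0.6,0],[0.25,0.6,0],[0.25,0.6,0],[0.25,0.6,0],[0.25,0.6,0],[0.25,0.55,0],[0.2,0.45,0],[0.15,0.3,0],[0.05,0.1,0]],"turn":[[0,0,0.7],[0,0,0.8],[0,0,0.8],[0,0,0.8],[0,0,0.8],[0,0,0.8],[0,0,0.8],[0,0,0.8],[0,0,0.6],[0,0,0.3]],"hand":[-1,-1,-1,-1,-1,-1,-1,-1,-1,-1]}'; python3 look.py w10;python3 held.py w10
```

```text
ring centre in tool mm ((1.4623068571090698, -0.6953198313713074), 51.841758728027344) 13645
plane [0.0024 0.0038 0.0322]
bar ext x [-0.04014521 -0.02102891 -0.07614797] [ 0.0511686   0.05529626 -0.02007997]
time: 15.75
ee_pos: [0.6181, 0.1524, 0.2511]
tcp_rot: [180.0, 0.0, -103.9]
wrist_force: [-0.2, -0.6, -0.5]
opening: 0.0149
15.75 [ 13.8  18.2  27.7  99.5   0.  -62.2] [0.6181 0.1524 0.2511] [ 1.7997e+02  1.0000e-02 -1.0393e+02] 0.014869436795248147
ring centre in tool mm ((2.111698865890503, -0.6759048104286194), 51.671817779541016) 13770
plane [0.001  0.0037 0.0323]
bar ext x [-0.03995521 -0.05905313 -0.08166863] [ 0.05160805  0.02074796 -0.02001106]
```

View pics/w10.png

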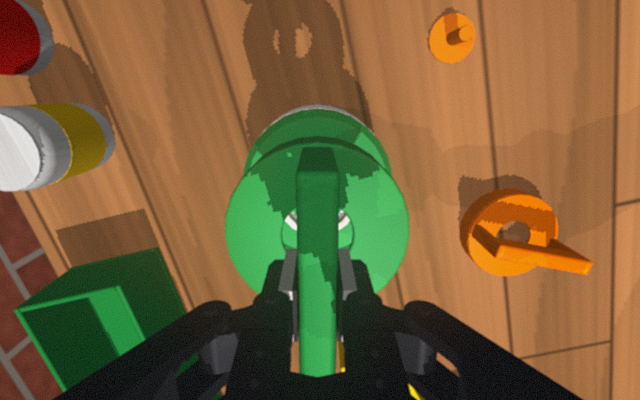

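```bash
python3 -m jog '{"delta_pos":[[0.03,0.08,0],[0.02,0.07,0],[0,0,-0.1],[0,0,-0.25],[0,0,-0.25],[0,0,-0.25],[0,0,-0.2],[0,0,-0.05],[0,0,0],[0,0,0]],"turn":[[0,0,0],[0,0,0],[0,0,0],[0,0,0],[0,0,0],[0,0,0],[0,0,0],[0,0,0],[0,0,0],[0,0,0]],"hand":[-1,-1,-1,-1,-1,-1,-1,-1,-1,-1]}'; python3 look.py w11;python3 held.py w11
python3 - <<'E'
from workcell import camera
from h import *
c=camera("side");f=c["frame"];cv2.imwrite("pics/s1.png",cv2.resize(f[150:310,190:350],None,fx=3.7,fy=3.7,interpolation=cv2.INTER_CUBIC)[...,::-1])
E
```

```text
time: 16.8
ee_pos: [0.6205, 0.1581, 0.1966]
tcp_rot: [-180.0, 0.0, -104.2]
wrist_force: [0.0, 0.0, -1.3]
opening: 0.0151
16.8 [ 14.3  17.2  20.3  93.1   0.  -61.5] [0.6205 0.1581 0.1966] [-1.7996e+02  2.0000e-02 -1.0422e+02] 0.015087694665002387
ring centre in tool mm ((2.1320104598999023, -0.6512519121170044), 51.670745849609375) 13798
plane [0.0015 0.0035 0.0323]
bar ext x [-0.04034902 -0.05606476 -0.07721226] [ 0.05160469  0.02074147 -0.02000112]
```

View pics/s1.png

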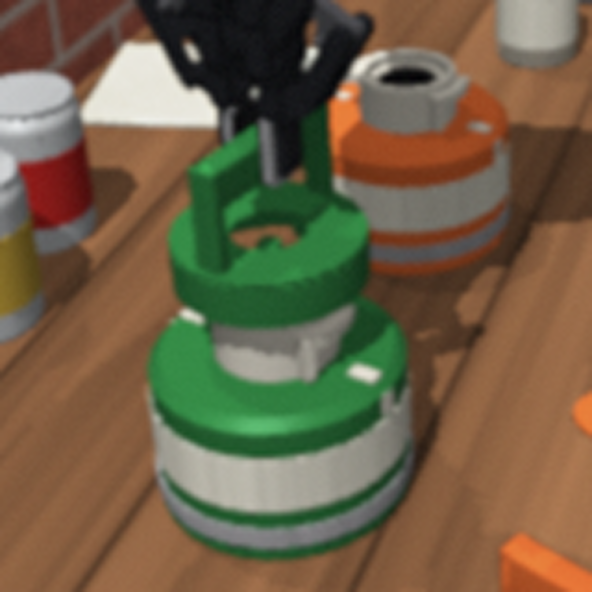

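View pics/w11.png

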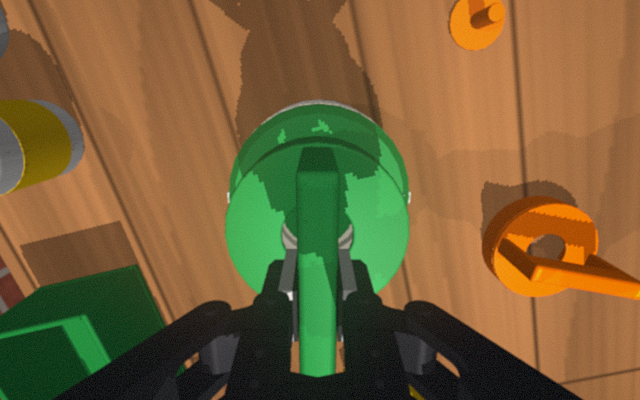

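```bash
python3 -m jog '{"delta_pos":[[0,0.04,0],[0,0,0],[0,0,-0.06],[0,0,-0.06],[0,0,-0.06],[0,0,-0.06],[0,0,-0.06],[0,0,-0.04],[0,0,0],[0,0,0]],"turn":[[0,0,0],[0,0,0],[0,0,0],[0,0,0],[0,0,0],[0,0,0],[0,0,0],[0,0,0],[0,0,0],[0,0,0]],"hand":[-1,-1,-1,-1,-1,-1,-1,-1,-1,-1]}'
```

```text
time: 17.9
ee_pos: [0.6204, 0.1601, 0.179]
tcp_rot: [-180.0, 0.0, -104.2]
wrist_force: [-0.0, -0.2, -1.6]
opening: 0.0147
```

```bash
python3 -m jog '{"delta_pos":[[0,0,-0.05],[0,0,-0.05],[0,0,-0.05],[0,0,-0.05],[0,0,-0.05],[0,0,-0.04],[0,0,-0.02],[0,0,0],[0,0,0],[0,0,0]],"turn":[[0,0,0],[0,0,0],[0,0,0],[0,0,0],[0,0,0],[0,0,0],[0,0,0],[0,0,0],[0,0,0],[0,0,0]],"hand":[-1,-1,-1,-1,-1,-1,-1,-1,-1,-1]}'
```

```text
time: 18.9
ee_pos: [0.6204, 0.1602, 0.1635]
tcp_rot: [-180.0, 0.0, -104.2]
wrist_force: [-0.4, -1.1, -0.8]
opening: 0.015
```

```bash
python3 -m jog '{"delta_pos":[[0,0,-0.01],[0,0,-0.01],[0,0,-0.01],[0,0,0],[0,0,0],[0,0,0],[0,0,0],[0,0,0],[0,0,0],[0,0,0]],"turn":[[0,0,0],[0,0,0],[0,0,0],[0,0,0],[0,0,0],[0,0,0],[0,0,0],[0,0,0],[0,0,0],[0,0,0]],"hand":[-1,-1,-1,-1,-1,-1,-1,-1,-1,-1]}';python3 look.py w12
python3 - <<'E'
from workcell import camera
from h import *
c=camera("side");f=c["frame"];cv2.imwrite("pics/s2.png",cv2.resize(f[150:310,190:350],None,fx=3.7,fy=3.7,interpolation=cv2.INTER_CUBIC)[...,::-1])
E
```

```text
time: 19.9
ee_pos: [0.6204, 0.1602, 0.1619]
tcp_rot: [-180.0, 0.0, -104.2]
wrist_force: [-0.2, -0.1, -1.1]
opening: 0.0151
19.9 [ 14.5  16.8  16.   89.2  -0.  -61.3] [0.6204 0.1602 0.1619] [-179.99    0.   -104.21] 0.015071962276877699
```

View pics/s2.png

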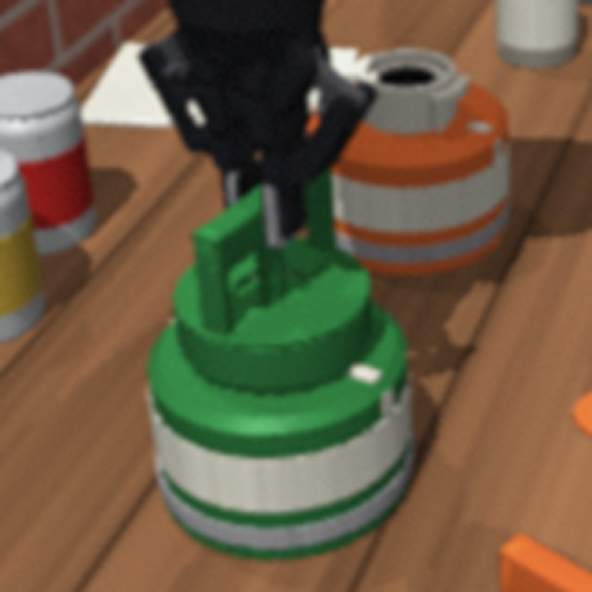

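```bash
python3 -m jog '{"delta_pos":[[0,0,-0.01],[0,0,0],[0,0,-0.01],[0,0,0],[0,0,0],[0,0,0],[0,0,0],[0,0,0],[0,0,0],[0,0,0]],"turn":[[0,0,0],[0,0,0],[0,0,0],[0,0,0],[0,0,0],[0,0,0],[0,0,0],[0,0,0],[0,0,0],[0,0,0]],"hand":[-1,-1,-1,-1,-1,-1,-1,-1,-1,-1]}'
```

```text
time: 21.0
ee_pos: [0.6205, 0.1601, 0.1618]
tcp_rot: [-179.9, 0.0, -104.2]
wrist_force: [-1.8, -1.4, 5.6]
opening: 0.0149
```

```bash
python3 -m jog '{"delta_pos":[[0,0,0.01],[0.002,-0.004,0],[0.002,-0.004,0],[0.002,-0.004,0],[0.002,-0.004,0],[0.002,-0.004,0],[0.002,-0.004,0],[0.002,-0.004,0],[0,0,0],[0,0,0]],"turn":[[0,0,-0.2],[0,0,-0.5],[0,0,-0.7],[0,0,-0.7],[0,0,-0.7],[0,0,-0.7],[0,0,-0.6],[0,0,-0.4],[0,0,0],[0,0,0]],"hand":[-1,-1,-1,-1,-1,-1,-1,-1,-1,-1]}'; python3 -c "
from workcell import bot;o=bot.get_obs();print(o['torque'],o['q'].round(1))"
```

```text
time: 22.0
ee_pos: [0.6212, 0.159, 0.1618]
tcp_rot: [180.0, 0.0, -140.1]
wrist_force: [-1.5, 1.0, 5.6]
opening: 0.0148
[ 0.20668096  0.44053848 -0.02698014] [ 14.3  16.8  16.1  89.2   0.  -25.5]
```

```bash
python3 -m jog '{"delta_pos":[[0,0,0],[0.002,-0.003,0],[0.002,-0.003,0],[0.002,-0.003,0],[0.002,-0.003,0],[0.002,-0.003,0],[0,0,0],[0,0,0],[0,0,0],[0,0,0]],"turn":[[0,0,-0.4],[0,0,-0.8],[0,0,-0.9],[0,0,-0.9],[0,0,-0.9],[0,0,-0.9],[0,0,-0.9],[0,0,-0.7],[0,0,-0.35],[0,0,0]],"hand":[-1,-1,-1,-1,-1,-1,-1,-1,-1,-1]}'; python3 look.py w13; python3 -c "
from workcell import bot;o=bot.get_obs();print(o['torque'],o['wrist_force'])"; python3 mouth.py w13|tail -3
```

```text
time: 23.0
ee_pos: [0.6218, 0.1583, 0.1618]
tcp_rot: [180.0, 0.0, 165.8]
wrist_force: [-0.2, 1.1, 4.7]
opening: 0.0147
23.0 [14.3 16.9 16.1 89.2  0.  28.5] [0.6218 0.1583 0.1618] [1.7995e+02 4.0000e-02 1.6581e+02] 0.014673498659806047
[ 0.4032812   0.14478273 -0.07080267] [-1.25649491  0.15252981  5.36184132]
       0.121, 0.125, 0.129, 0.133]))
outer [0.6474 0.1516 0.0228] inner [0.6453 0.1524 0.0212]
stripe [310 112  16  25 386] [0.5651 0.1726 0.092 ]
```

View pics/w13.png

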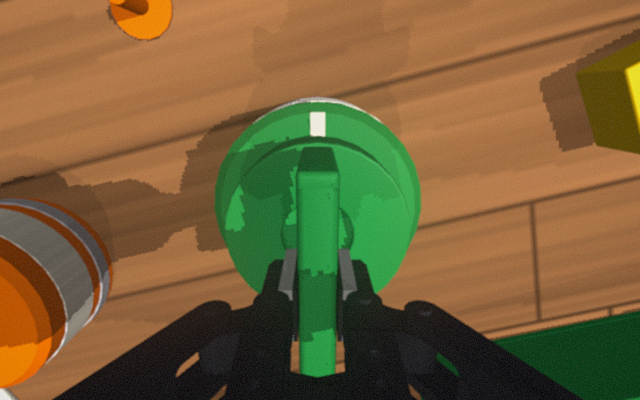

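```bash
python3 -m jog '{"delta_pos":[[0,0,0],[0,0,0],[0,0,0],[0,0,0],[0,0,0],[0,0,0],[0,0,0],[0,0,0.2],[0,0,0.4],[0,0,0.6]],"turn":[[0,0,0],[0,0,0],[0,0,0],[0,0,0],[0,0,0],[0,0,0],[0,0,0],[0,0,0],[0,0,0],[0,0,0]],"hand":[-0.6,-0.5,-0.4,-0.2,0,0.4,0.8,1,1,1]}'
python3 -m jog '{"delta_pos":[[0,0,0.6],[0,0,0.4],[-0.3,0,0.2],[-0.4,0,0],[-0.4,0,0],[-0.4,0,0],[-0.2,0,0],[0,0,0],[0,0,0],[0,0,0]],"turn":[[0,0,0],[0,0,0],[0,0,0],[0,0,0],[0,0,0],[0,0,0],[0,0,0],[0,0,0],[0,0,0],[0,0,0]],"hand":[1,1,1,1,1,1,1,1,1,1]}'; python3 look.py w14
cat > fin.py <<'E'
from h import *
from workcell import camera
C={"wrist":dict(np.load("pics/w14.npz")),"side":camera("side"),"top":camera("top")}
for n,c in C.items():
    f=c["frame"];M=c.get("M");P=cloud(c,M);g=green(f)
    if n!="wrist": cv2.imwrite(f"pics/{n}_f.png",cv2.resize(f[110:310,150:400],None,fx=3,fy=3,interpolation=cv2.INTER_CUBIC)[...,::-1])
    m=g&(np.hypot(P[...,0]-.62,P[...,1]-.158)<.06)
    k=m&(P[...,2]>.181)&(P[...,2]<.195)
    if k.sum()>10:
        q=P[k];r=cv2.minAreaRect((q[:,:2]*1000).astype(np.float32));b=cv2.boxPoints(r);e=max([b[1]-b[0],b[2]-b[1]],key=np.linalg.norm);print(n,"bar",np.round(r[0],1),np.round(r[1],1),np.degrees(np.arctan2(e[1],e[0])).round(1)%180,"z",np.percentile(q[:,2],[10,50,90]).round(4))
    k=m&(abs(P[...,2]-.129)<.006);q=P[k]
    if len(q)>30:
        A=np.c_[q[:,:2]-q[:,:2].mean(0),np.ones(len(q))];print("  ring top",np.linalg.lstsq(A,q[:,2],rcond=None)[0].round(4),len(q))
E
python3 fin.py; python3 mouth.py w14|grep -E "stripe|deg"
```

```text
time: 24.05
ee_pos: [0.621, 0.1578, 0.2214]
tcp_rot: [-179.9, -0.1, 165.8]
wrist_force: [0.9, 0.1, 0.7]
opening: 0.0851
time: 25.05
ee_pos: [0.5373, 0.158, 0.2812]
tcp_rot: [-180.0, -0.0, 165.8]
wrist_force: [0.1, 0.1, 0.5]
opening: 0.0857
25.05 [ 16.4   7.9  18.9 101.   -0.   30.6] [0.5373 0.158  0.2812] [-1.7999e+02 -1.0000e-02  1.6578e+02] 0.08568635838702392
wrist bar [620.2 158.5] [16.1 99.8] 165.9 z [0.186  0.1875 0.1883]
  ring top [ 0.0065 -0.0005  0.1294] 5975
side bar [619.6 162.2] [16.4 97.4] 165.7 z [0.1823 0.1867 0.1883]
  ring top [ 0.0086 -0.0104  0.1291] 985
top bar [622.8 157.6] [17.  91.7] 165.8 z [0.1836 0.1861 0.1887]
  ring top [0.0011 0.0014 0.1284] 1329mouth.py:11: RuntimeWarning: Mean of empty slice.
  c0=r.mean(0)
  ret = um.true_divide(
Traceback (most recent call last):
  File "mouth.py", line 16, in <module>
    fo,fn=fi(o),fi(n);c0=fn[:2]
          ~~^^^
  File "mouth.py", line 15, in <lambda>
    fi=lambda q:least_squares(lambda p:np.hypot(*(q-p[:2]).T)-p[2],[*c0,.03],loss="soft_l1",f_scale=.001).x
                ~~~~~~~~~~~~~^^^^^^^^^^^^^^^^^^^^^^^^^^^^^^^^^^^^^^^^^^^^^^^^^^^^^^^^^^^^^^^^^^^^^^^^^^^^
ValueError: Initial guess is outside of provided bounds
```

View pics/w14.png

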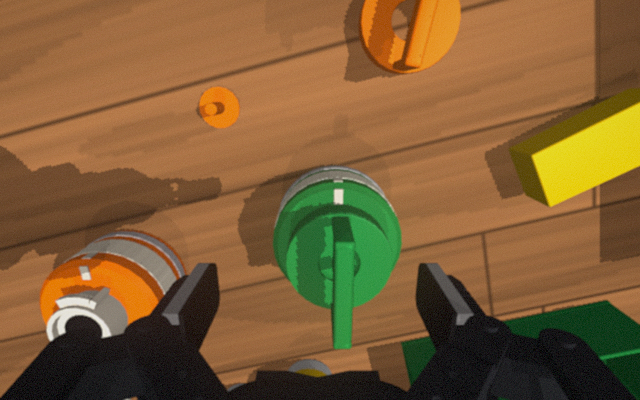

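View pics/side_f.png

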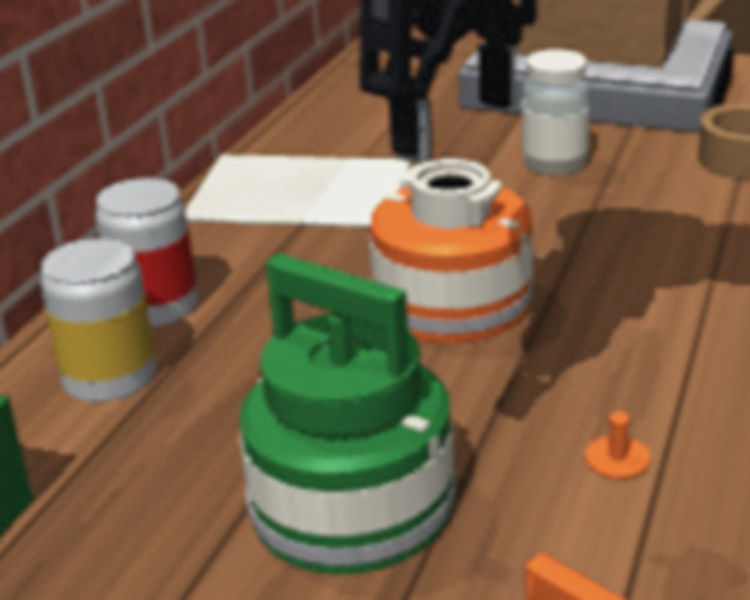

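```bash
python3 -c "
from workcell import ticket;print(ticket.job_done())"
```

```text
the job is handed in; nothing more can be done
None
```

The green canister is closed with its own disk and ring, and I handed the job in at about 25 s with the gripper open and clear.

- **Disk:** I set it flat on the ledge. After release, its upper face measured about 121.7 mm high (122 mm expected), tilted under 1°.
- **Ring:** I lowered it crosswise to the marks until it touched down at the expected height, with about 5.6 N on the wrist. I then turned it 90° clockwise, with almost no resisting torque.
- **Last checks after letting go:**
  - The bar lay at 165.7–165.9° in all three views, against 165.9° for the marks.
  - The bar's top measured about 186–187.5 mm high (187 mm expected).
  - The ring's top measured about 129 mm high (129 mm expected), tilted under 1°.
  - The disk's knob looked upright under the bar.
- **Check that failed:** re-measuring the marks after release gave an error because the ring now hides the rim. The 165.9° for the marks is from before closing. After release I only saw one stripe in line with the bar in the wrist view.
- **Views that disagreed:** the bar's centre differed by up to about 4.5 mm between cameras. The side view sees part of its flank and the top view showed less than its full length; the wrist view put it at (620.2, 158.5) mm, over the mouth's centre.

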